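Fetch the matching stone with the tongs and hold it up to the pendant

TASK

One of the three pendants lies on the round black order pad: with the spring tongs from their wooden rest, pick the loose stone of the same colour out of the sorting tray and hold it steady over the middle of the pad, about 10 cm above the table, so that I can compare the two colours. The stones are cleaned, so touch them only with the tongs' tips, never with the gripper, and leave the other stones, the pendants and the rest of the bench where they are. Finish holding: keep the tongs squeezed on the stone, and put nothing down.

Things in the scene. Friction and masses are not known exactly. Their poses are not given: they have to be found in the camera images.
- tongs: Steel spring tongs, 210 mm long, 78 g, lying on the arms' edges, tips 25 deg (pitch 0.436) lower than the bend. Origin: between the arms at the middle of the black grips, near the balance point. x: to the tips (ends +100 mm; bend ends -110 mm); y: across, as the arms close. Arms 4 mm thick, 16 mm high (z -8..+8). Open: 56 mm over the arms at the origin. Grip here from above.
- tongs_tips (a point): Point midway between the soft black tip pads, at x = +90 mm of the tongs, to go round the stone. Pads 20 mm long, 16 mm high; open, 62 mm clear between them and 75 mm over the outside. With the tongs sloping 25 deg the tips' lowest edge is 12 mm below this point. Gripped, the tongs move rigidly with the gripper and keep their slope if it keeps its tilt.
- tongs_left (a joint): Closing angle of the tongs' left arm (the right mirrors it): 0 open, 0.09 rad closed on a 28 mm stone (arms parallel, 40 mm over the outside at the grips), 0.16 rad tips together. A spring opens it: 5 N a side at the grips starts to close it, 9 N at 0.09 rad. A gripper force of 30 to 60 N holds tongs and stone; 47 mm over the grips leaves the tips 43 mm apart and holds the tongs safely.
- tongs_rest: Beech tongs rest, fixed, 210 x 96 mm, 110 mm high at its back: two sloped saddles, cheeks beside the bend, a lip before the tips. Origin under its middle on the table, 70 mm below the tongs' origin; x: where the tips point. At the grips nothing stands within 45 mm along x, and 60 mm below the origin are free. Lift the tongs straight up 40 mm to clear it.
- tray: Linen-lined pine sorting tray, fixed, 220 (x) x 380 (y) x 18 mm, walls 8 mm thick and 18 mm high all round; the linen floor lies 8 mm above the table. Origin under its middle, on the table. The stones lie well apart on its floor; a strand of small beads along the far wall is only decoration.
- stone_turquoise: Loose polished high-domed cabochon, turquoise blue-green, 28 g: round, 28 mm across, 20 mm high with an upright side up to 13 mm. Origin in the middle of its flat underside, z up.
- stone_rose: Loose polished high-domed cabochon, rose pink, 28 g: round, 28 mm across, 20 mm high with an upright side up to 13 mm. Origin in the middle of its flat underside, z up.
- stone_amethyst: Loose polished high-domed cabochon, dark purple amethyst, 28 g: round, 28 mm across, 20 mm high with an upright side up to 13 mm. Origin in the middle of its flat underside, z up.
- pendant_turquoise: Pendant with a turquoise blue-green stone in a round brass setting with a small loop, 38 mm across, 12 mm high. Origin in the middle of its underside. One pendant lies on the order pad, the other two on the cork strip.
- pendant_rose: Pendant with a rose pink stone in a round brass setting with a small loop, 38 mm across, 12 mm high. Origin in the middle of its underside. One pendant lies on the order pad, the other two on the cork strip.
- pendant_amethyst: Pendant with a dark purple amethyst stone in a round brass setting with a small loop, 38 mm across, 12 mm high. Origin in the middle of its underside. One pendant lies on the order pad, the other two on the cork strip.
- order_pad: Round black pad, fixed, 120 mm across, 6 mm thick. Origin under its middle, on the table. The pendant on it tells the colour wanted.
- pliers: Pliers with green handles lying flat, 110 x 50 mm, 12 mm high, a bystander. Origin under the middle on the table; jaws to +x.
- bead_jar: Clear bead jar with white lid, 56 mm across, 52 mm high, a bystander. Origin under its middle.
- wire_spool: White spool of brass wire standing on its flange, 56 mm across, 30 mm high, a bystander. Origin under its middle.
There are look-alikes about, which are no part of the job. Leave any orange or red look-alike of the pendant_rose alone.

How it is judged:
By the outcome, as a careful person would: the job done as asked, in the order asked, and still so for the second after the job is handed in, while the arm keeps its last pose, push and grip.
It also fails if it takes over 42 s, if anything falls off the work surface, if the arm or the gripper's body presses on something with over 40 N, if the wrist force passes 120 N, or if a joint passes its speed limit or range.

ROBOT

A 6-joint arm with a two-finger parallel gripper is mounted at the origin on the work surface. World frame = base frame: x ahead of the robot, y to its left, z up, the work surface at z = 0. Lengths are in m, angles in rad, forces in N, time in s.
With the tool pointing down it reaches from about 0.3 to 0.85 m from the base axis. Payload 5.4 kg.
Tool frame: the origin (TCP) lies at the very end of the fingers, on their centre line; the grasp point (between the pads) lies 19 mm behind it; z points along the fingers, y is the direction in which the jaws open and shut (so a half turn about z gives the same grasp; the last joint's range is limited). The gripper opens to 85 mm and grips with 20 to 120 N. Pads are 22 mm wide; open, the fingers measure 114 mm over their backs; the gripper's body (76 mm by 85 mm) begins 54 mm behind the grasp point. The pads swing forward as they close: fully open they stand 13 mm farther back than shut.
Start: joints at [1.113, 0.158, 1.597, -0, 1.386, -0.21], TCP at [0.141, 0.557, 0.231] pointing down, gripper open.
Joint ranges: [-2.91, 2.91], [-0.94, 2.29], [0.18, 2.7], [-1.29, 4.43], [0.17, 2.64], [-3, 3]. Speed limits (rad/s): [2.57, 2.57, 3.14, 3.14, 3.14, 3.14].

INTERFACE

Orientations are given as [roll, pitch, yaw] about the fixed x, y, z axes, in that order (R = Rz(yaw) Ry(pitch) Rx(roll)).
In Python, from station import monitor, grab_frame, calibration, job_done gives the robot as it stands.
- The arm moves only by the tool drive_tool, never from a script. Its argument "moves" is a list that holds one entry, the list of rows, each a list of 7 numbers: the shift along the tool's x, y, z in m, then the turn, a rotation vector about the tool's x, y, z in rad, then the finger opening in m, from 0 to 0.0854. In form: [[[x, y, z, wx, wy, wz, fingers], ...]]. A call has 1 to 10 rows; each row is the pose to reach, as a shift and turn from the pose commanded when the call began, along the tool's axes at that moment; what a row does not reach only later rows make up. A row lasts 1/8 s, in which the tool goes at most 62.5 mm and 10.7 degrees, less where a joint would pass 70% of its speed; a pose out of reach is approached as far as the arm can. A call with a gripper value outside its range is refused whole. The fingers move at their own pace and stop on an object; "squeeze" is the grip in N (left out, the last holds). Time passes only in rows, so rows that repeat a pose let the fingers close. It gives the time, the measured TCP pose, the force and the opening at its end, in the units of the state.
- monitor.sense(): the state, without advancing time (a new reading comes with each control period).
- grab_frame(name): name is "scene" or "side" or "wrist"; returns the picture (384x512x3 uint8, blue, green, red); there is no depth.
- calibration(name): a dict with "fovy" (degrees; the focal length in pixels is half the picture's height over the tangent of half this angle, whatever the lens; pixels are square), "cx", "cy" (the principal point, pixels), "xyz" and "attitude" of the camera in the world. Camera axes: x right, y down, z forward; pixel columns grow to the right and rows downward; lengths in m; the calibration is good to about 2 mm. A picture is of the moment at which its call begins: read the wrist's pose just before it. calibration takes no time and is no camera call; for the wrist camera it gives the pose at the moment of the call.
- job_done(): hands the job in, once; it reports no verdict.
The state is a dict: "clock": time; "joint_pos": joint angles; "qvel": joint speeds; "joint_torque": joint torques, N m; "tcp_pos": TCP position; "tool_rot": TCP orientation; "force": force on the tool from outside, world axes, zero at the start; "wrist_torque": the same for the moment, N m; "width": opening from 0.0 (shut) to 1.0 (fully open).
Only numpy, scipy, OpenCV 4.12 (cv2) and the standard library are available. Lean on these libraries where they do the work, as an engineer would, in place of code of your own. Each camera call takes 0.05 s, during which the arm holds its last target. There are 200 camera calls.

## Working session

There is one attempt and no reset: what is moved stays moved. The work goes in short steps, Python scripts to look and compute and a tool call to move; the robot and the scene stay as the last step left them, time stands still between calls to the robot, and variables do not carry over. Pictures are saved under pics/ and viewed, about 8 in all and at most 12, crops included, and the job is handed in when it is done.

Besides the shell and the picture viewer there is one more tool, called after ">>>" as name([rows], argument=value, ...), one row to a line, values as JSON. drive_tool: Moves the arm, as the interface text tells. Its arguments: {"type":"object","properties":{"moves":{"type":"array","items":{"type":"array","items":{"type":"array","items":{"type":"number"}}}},"squeeze":{"type":"number"}},"required":["moves"]}

```bash
mkdir -p pics; ls
python3 - <<'E'
from station import *
import cv2
print(monitor.sense())
for n in("scene","side","wrist"):
    print(n,calibration(n)); cv2.imwrite(f"pics/{n}0.png",grab_frame(n))
E
```

```text
pics
{'clock': 0.0, 'joint_pos': array([ 1.11291372e+00,  1.59053054e-01,  1.59825078e+00, -1.90859208e-05,
        1.38619370e+00, -2.10111425e-01]), 'qvel': array([-4.31335680e-04,  4.35472509e-04, -5.42006283e-06,  8.58325312e-04,
        3.51751999e-04, -8.25812367e-04]), 'joint_torque': array([-1.85021978e-03, -3.95986640e+01, -3.31438386e+01, -7.94410767e-05,
        8.22561735e-03,  2.01159247e-05]), 'tcp_pos': array([0.14077344, 0.55687549, 0.23030536]), 'tool_rot': array([-3.13972575e+00, -3.78956673e-04,  2.89382464e+00]), 'force': array([-0.21818657, -0.09929453, -0.25323513]), 'wrist_torque': array([ 0.00427863, -0.0289814 , -0.00437395]), 'width': 1.0024258422858907}
scene {'fovy': 56.134213080797615, 'cx': 255.83864042529967, 'cy': 192.66552263709744, 'xyz': array([1.02904112, 0.62843271, 0.82888004]), 'attitude': array([-2.3250684 ,  0.00992653,  2.42807019])}
side {'fovy': 52.560026632140975, 'cx': 259.8461047151115, 'cy': 195.47287220428873, 'xyz': array([0.42641818, 0.66994633, 0.85704586]), 'attitude': array([-2.44378131,  0.01373432, -3.00945731])}
wrist {'fovy': 71.7004564658272, 'cx': 253.35736428614186, 'cy': 191.6742281617563, 'xyz': array([0.07206354, 0.57458774, 0.37414159]), 'attitude': array([2.86000144e+00, 1.12150903e-03, 1.32401565e+00])}
```

View pics/scene0.png

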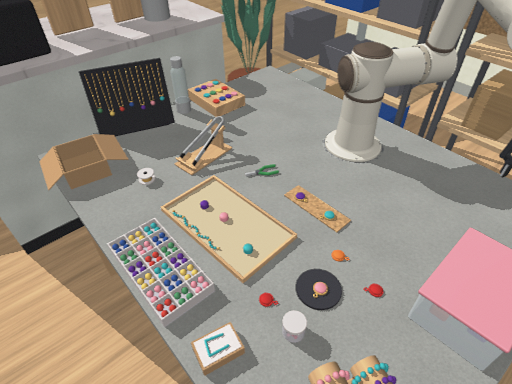

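View pics/side0.png

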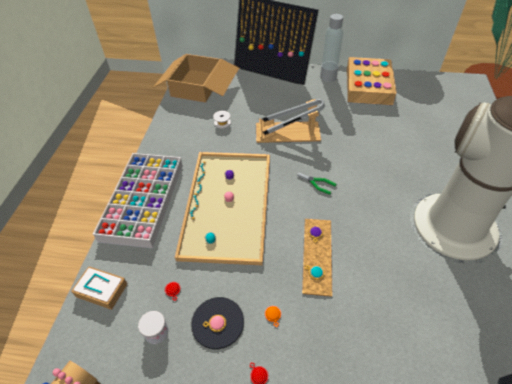

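The order pad carries the rose pendant (scene 319,289; side 217,322). The rose stone is in the tray (scene 224,217; side 229,197), and the tongs sit on their rest (scene 200,145; side 292,118). Next I'll triangulate.

```bash
cat > h.py <<'E'
import numpy as np, cv2
from scipy.spatial.transform import Rotation as Ro
from station import *
def cam(n):
    c=calibration(n); return c,Ro.from_euler('xyz',c['attitude']).as_matrix(),192/np.tan(np.radians(c['fovy'])/2)
def ray(C,u,v):
    c,R,f=C; d=R@np.array([(u-c['cx'])/f,(v-c['cy'])/f,1]); return c['xyz'],d/np.linalg.norm(d)
def plane(C,u,v,z):
    o,d=ray(C,u,v); return o+d*(z-o[2])/d[2]
def tri(r):
    A=sum(np.eye(3)-np.outer(d,d) for o,d in r); b=sum((np.eye(3)-np.outer(d,d))@o for o,d in r); return np.linalg.solve(A,b)
def blob(im,lo,hi,near,rad=25,amin=15):
    m=cv2.inRange(cv2.cvtColor(im,cv2.COLOR_BGR2HSV),lo,hi); k=np.zeros_like(m); cv2.circle(k,near,rad,255,-1); m&=k
    n,l,s,c=cv2.connectedComponentsWithStats(m); i=1+np.argmax(s[1:,4]); return c[i],s[i]
E
python3 - <<'E'
from h import *
S,D=cam("scene"),cam("side")
a,b=cv2.imread("pics/scene0.png"),cv2.imread("pics/side0.png")
for nm,lo,hi,p,q,z in(("rose",(150,50,90),(179,200,255),(224,217),(229,197),.018),("pad",(0,0,0),(179,255,60),(319,289),(217,322),.006)):
    r=35 if nm=="pad" else 12
    u,su=blob(a,lo,hi,p,r);v,sv=blob(b,lo,hi,q,r)
    print(nm,u,su,v,sv,plane(S,*u,z),plane(D,*v,z),tri([ray(S,*u),ray(D,*v)]))
for nm,p,z in(("spool",(222,125),0),("pliers",(320,184),0),("jar",(152,328),.05),("traycorn",(198,153),.018),("",(270,154),.018),("",(264,264),.018),("",(177,260),.018),("turq",(210,238),.02),("amet",(229,174),.02),("cork",(317,222),0),("",(317,296),0),("rackR",(372,80),.05),("card",(100,290),.02),("beadbox",(140,200),.03)):
    print(nm,plane(D,*p,z).round(3))
x=lambda im,r0,r1,c0,c1:cv2.resize(im[r0:r1,c0:c1],None,fx=5,fy=5,interpolation=cv2.INTER_CUBIC)
cv2.imwrite("pics/t.png",np.hstack([x(a,110,180,165,240),x(b,90,160,250,330)]))
E
```

```text
rose [223.4  216.75] [220 213   8   9  60] [228.6031746  196.22222222] [225 192   8  10  63] [ 0.61573661 -0.01366644  0.018     ] [ 0.61753995 -0.01273518  0.018     ] [ 0.6170553  -0.01133346  0.02032946]
pad [319.03636364 306.21818182] [302 300  37  10  55] [220.14606742 342.57303371] [195 329  47  20  89] [0.6146055  0.37804426 0.006     ] [0.56271448 0.38765287 0.006     ] [ 0.57542835  0.35766122 -0.07316013]
spool [ 0.702 -0.335  0.   ]
pliers [ 0.363 -0.106  0.   ]
jar [0.705 0.391 0.05 ]
traycorn [ 0.744 -0.174  0.018]
 [ 0.521 -0.196  0.018]
 [0.492 0.19  0.018]
 [0.707 0.206 0.018]
turq [0.639 0.133 0.02 ]
amet [ 0.632 -0.095  0.02 ]
cork [0.366 0.033 0.   ]
 [0.358 0.25  0.   ]
rackR [ 0.199 -0.583  0.05 ]
card [0.865 0.308 0.02 ]
beadbox [0.856 0.04  0.03 ]
```

View pics/t.png

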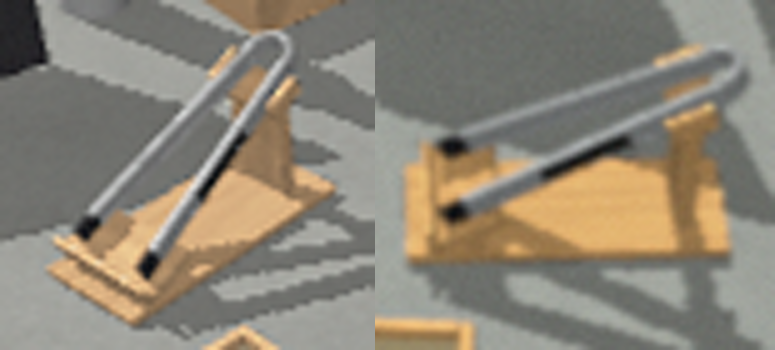

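Run:
```python
from h import *
S,D=cam("scene"),cam("side")
T=lambda p,q:tri([ray(S,*p),ray(D,*q)])
t1=T((182.6,155.2),(265.4,119.2));t2=T((194.6,163),(266,132.2));b=T((219,117.6),(323,102.4));g=T((209.4,143),(292.4,121.4))
print(t1,t2,b,g); m=(t1+t2)/2; x=m-b; print(m,np.linalg.norm(x),np.degrees(np.arctan2(x[1],x[0])),np.degrees(np.arcsin(x[2]/np.linalg.norm(x))), b+x*110/205)
# pad by ellipse of dark region
for n,C,p in(("scene0",S,(319,289)),("side0",D,(217,322))):
    im=cv2.imread(f"pics/{n}.png"); v=im.max(2); m=((v<75)*255).astype('uint8'); k=np.zeros_like(m); cv2.circle(k,p,38,255,-1); m&=k
    c=max(cv2.findContours(m,0,2)[0],key=cv2.contourArea); e=cv2.minEnclosingCircle(c); r=cv2.boundingRect(c); h=cv2.fitEllipse(cv2.convexHull(c)); print(r,h,plane(C,*h[0],.006))
```

```text
[ 0.55318945 -0.33768112  0.03773042] [ 0.54369381 -0.27577201  0.03469287] [ 0.37331268 -0.34811336  0.1140729 ] [ 0.46249936 -0.29286909  0.07281773]
[ 0.54844163 -0.30672657  0.03621164] 0.19607496541388356 13.29630233972382 -23.39697563435487 [ 0.46728431 -0.32590582  0.07229369]
(296, 269, 46, 41) ((318.4453430175781, 289.3302001953125), (39.48588943481445, 46.31846618652344), 111.42533111572266) [0.57984915 0.34489125 0.006     ]
(192, 298, 51, 52) ((217.36293029785156, 323.3381042480469), (49.68672561645508, 53.360267639160156), 47.50510787963867) [0.57733118 0.34643702 0.006     ]
```

```bash
cat >> h.py <<'E'
def delta(p,yaw):
    s=monitor.sense(); R=Ro.from_euler('xyz',s['tool_rot']); G=Ro.from_euler('xyz',[np.pi,0,yaw])
    return R.inv().apply(np.array(p)-s['tcp_pos']).round(4),(R.inv()*G).as_rotvec().round(4)
E
python3 - <<'E'
from h import *
for p in((.42,.15,.3),(.467,-.1,.3),(.467,-.324,.26)): print(delta(p,3.31))
E
```

```text
(array([-0.3704, -0.3262, -0.0691]), array([-0.0014, -0.0006, -0.4162]))
(array([-0.4773, -0.5571, -0.0688]), array([-0.0014, -0.0006, -0.4162]))
(array([-0.5322, -0.7742, -0.0285]), array([-0.0014, -0.0006, -0.4162]))
```

>>> drive_tool([
  [[-0.37, -0.326, -0.069, 0, 0, -0.416, 0.0854], [-0.37, -0.326, -0.069, 0, 0, -0.416, 0.0854], [-0.37, -0.326, -0.069, 0, 0, -0.416, 0.0854], [-0.37, -0.326, -0.069, 0, 0, -0.416, 0.0854], [-0.37, -0.326, -0.069, 0, 0, -0.416, 0.0854], [-0.37, -0.326, -0.069, 0, 0, -0.416, 0.0854], [-0.37, -0.326, -0.069, 0, 0, -0.416, 0.0854], [-0.37, -0.326, -0.069, 0, 0, -0.416, 0.0854], [-0.37, -0.326, -0.069, 0, 0, -0.416, 0.0854], [-0.37, -0.326, -0.069, 0, 0, -0.416, 0.0854]],
])

```text
clock: 1.4
tcp_pos: [0.4196, 0.1506, 0.2999]
tool_rot: [3.141, -0.001, -2.974]
force: [-0.6, -1.0, -0.4]
width: 1.0
```

Run:
```python
from h import *
s=monitor.sense();print(s['clock'],s['tcp_pos'],s['tool_rot'])
for p in((.467,-.324,.26),): print(delta(p,3.31))
```

```text
1.4 [0.41956441 0.15063334 0.29993722] [ 3.14102701e+00 -8.95864316e-04 -2.97447568e+00]
(array([ 0.0321, -0.4759,  0.0397]), array([ 0.0006, -0.0009, -0.0013]))
```

>>> drive_tool([
  [[0.032, -0.476, 0.04, 0, 0, 0, 0.0854], [0.032, -0.476, 0.04, 0, 0, 0, 0.0854], [0.032, -0.476, 0.04, 0, 0, 0, 0.0854], [0.032, -0.476, 0.04, 0, 0, 0, 0.0854], [0.032, -0.476, 0.04, 0, 0, 0, 0.0854], [0.032, -0.476, 0.04, 0, 0, 0, 0.0854], [0.032, -0.476, 0.04, 0, 0, 0, 0.0854], [0.032, -0.476, 0.04, 0, 0, 0, 0.0854], [0.032, -0.476, 0.04, 0, 0, 0, 0.0854], [0.032, -0.476, 0.04, 0, 0, 0, 0.0854]],
])

```text
clock: 2.65
tcp_pos: [0.4685, -0.322, 0.26]
tool_rot: [3.14, -0.0, -2.971]
force: [-0.4, 1.7, 0.4]
width: 1.0
```

Run:
```python
from h import *
s=monitor.sense();print(s['clock'],s['tcp_pos'],s['tool_rot'],calibration("wrist"))
cv2.imwrite("pics/w1.png",grab_frame("wrist"))
```

```text
2.65 [ 0.46853205 -0.32197312  0.25996591] [ 3.14024965e+00 -1.78765682e-04 -2.97118758e+00] {'fovy': 71.7004564658272, 'cx': 253.35736428614186, 'cy': 191.6742281617563, 'xyz': array([ 0.39860662, -0.33406013,  0.40367461]), 'attitude': array([ 2.85959632e+00, -2.08140203e-03,  1.74220658e+00])}
```

View pics/w1.png

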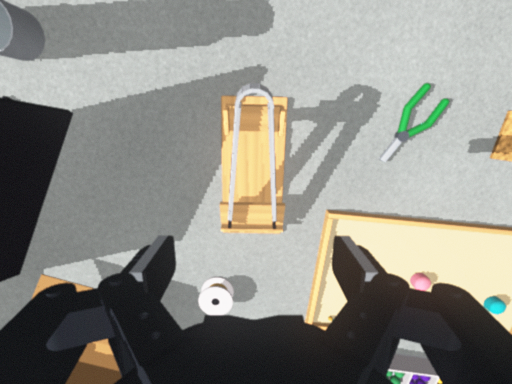

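Run:
```python
from h import *
W=cam("wrist"); im=cv2.imread("pics/w1.png")
h=im[75:240,215:300]; cv2.imwrite("pics/w1c.png",cv2.resize(h,None,fx=3.5,fy=3.5,interpolation=cv2.INTER_CUBIC))
a=plane(W,230,227,.033);b=plane(W,274.5,227.5,.033);e=plane(W,254.5,86.5,.12)
m=(a+b)/2;x=m-e;print(a,b,e,m,np.linalg.norm(x[:2])/np.cos(.436),np.degrees(np.arctan2(x[1],x[0])),e[:2]+x[:2]*110/210)
y=b-a; print(np.degrees(np.arctan2(y[1],y[0]))-90, np.linalg.norm(y))
```

```text
[ 0.56527111 -0.34031565  0.033     ] [ 0.55462119 -0.27386444  0.033     ] [ 0.37175081 -0.3370196   0.12      ] [ 0.55994615 -0.30709005  0.033     ] 0.21022757011083418 9.036331037425366 [ 0.47032932 -0.32134221]
9.10518098853126 0.06729921746658088
```

View pics/w1c.png

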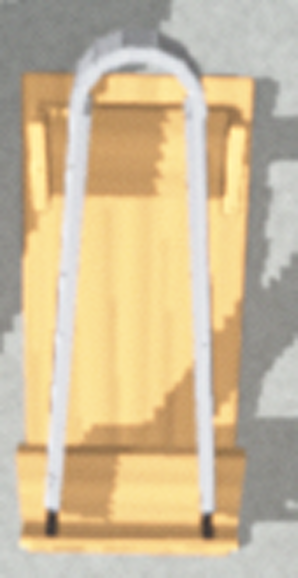

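Run:
```python
from h import *
for z in(.12,.048): print(delta((.470,-.3215,z),3.2996))
```

```text
(array([-0.0015,  0.    ,  0.1402]), array([ 0.0008, -0.    ,  0.0127]))
(array([-0.0015, -0.    ,  0.2122]), array([ 0.0008, -0.    ,  0.0127]))
```

>>> drive_tool([
  [[-0.0015, 0, 0.06, 0, 0, 0.0127, 0.0854], [-0.0015, 0, 0.11, 0, 0, 0.0127, 0.0854], [-0.0015, 0, 0.15, 0, 0, 0.0127, 0.0854], [-0.0015, 0, 0.18, 0, 0, 0.0127, 0.0854], [-0.0015, 0, 0.2, 0, 0, 0.0127, 0.0854], [-0.0015, 0, 0.212, 0, 0, 0.0127, 0.0854], [-0.0015, 0, 0.212, 0, 0, 0.0127, 0.0854], [-0.0015, 0, 0.212, 0, 0, 0.0127, 0.06], [-0.0015, 0, 0.212, 0, 0, 0.0127, 0.06], [-0.0015, 0, 0.212, 0, 0, 0.0127, 0.055]],
], squeeze=40)

```text
clock: 3.95
tcp_pos: [0.4703, -0.3245, 0.0497]
tool_rot: [-3.14, 0.002, -2.986]
force: [0.4, 1.2, 5.5]
width: 0.65
```

>>> drive_tool([
  [[0, 0, 0, 0, 0, 0, 0.051], [0, 0, 0, 0, 0, 0, 0.047], [0, 0, 0, 0, 0, 0, 0.047], [0, 0, 0, 0, 0, 0, 0.047], [0, 0, 0, 0, 0, 0, 0.047], [0, 0, 0, 0, 0, 0, 0.047]],
])

```text
clock: 4.7
tcp_pos: [0.4711, -0.3252, 0.0504]
tool_rot: [-3.138, 0.003, -2.987]
force: [1.6, -0.0, 7.3]
width: 0.546
```

>>> drive_tool([
  [[0, 0, -0.01, 0, 0, 0, 0.047], [0, 0, -0.025, 0, 0, 0, 0.047], [0, 0, -0.045, 0, 0, 0, 0.047], [0, 0, -0.075, 0, 0, 0, 0.047], [0, 0, -0.11, 0, 0, 0, 0.047], [0, 0, -0.13, 0, 0, 0, 0.047], [0, 0, -0.13, 0, 0, 0, 0.047], [0, 0, -0.13, 0, 0, 0, 0.047]],
])

```text
clock: 5.7
tcp_pos: [0.4688, -0.3233, 0.1774]
tool_rot: [3.14, -0.001, -2.986]
force: [-0.6, -0.1, -1.7]
width: 0.552
```

Run:
```python
from h import *
s=monitor.sense();print(s['clock'],s['tcp_pos'],s['tool_rot'],s['force'],s['wrist_torque'],s['width'])
w=grab_frame("wrist");cv2.imwrite("pics/w2.png",w);b=grab_frame("side");cv2.imwrite("pics/s2.png",b);a=grab_frame("scene");cv2.imwrite("pics/c2.png",a)
x=lambda i:cv2.resize(i,(390,292))
cv2.imwrite("pics/m2.png",np.vstack([np.hstack([x(w),x(b[40:190,200:400])]),np.hstack([x(a[70:220,130:330]),x(w)*0])]))
```

```text
5.7 [ 0.46883643 -0.32326569  0.17736117] [ 3.14019638e+00 -1.03792921e-03 -2.98614107e+00] [-0.56510369 -0.14022801 -1.65602614] [ 0.07796823 -0.04877098  0.01638813] 0.5517559727854063
```

View pics/m2.png

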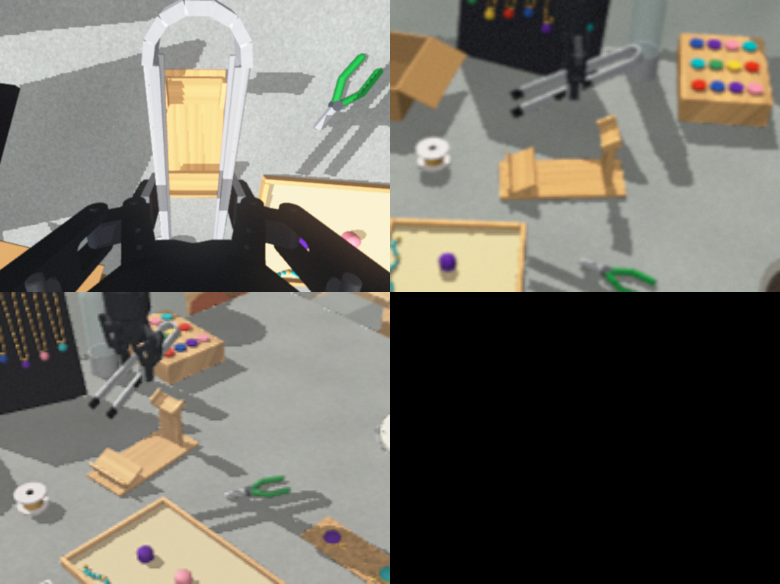

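Tongs are lifted clear of the rest. Tip pads at side ≈(265.5,89),(265,97.5) and scene ≈(179,128),(187,131.5). I'll measure the tips relative to the tool and plan the approach.

```bash
cat >> h.py <<'E'
def darkblobs(im,p,r,th=60):
    m=((im.max(2)<th)*255).astype('uint8'); k=np.zeros_like(m); cv2.circle(k,tuple(p),r,255,-1)
    n,l,s,c=cv2.connectedComponentsWithStats(m&k); return [(c[i].round(1).tolist(),int(s[i,4])) for i in range(1,n) if s[i,4]>4]
E
python3 - <<'E'
from h import *
S,D=cam("scene"),cam("side")
print(darkblobs(cv2.imread("pics/c2.png"),(183,130),10),darkblobs(cv2.imread("pics/s2.png"),(265,93),10))
t1=tri([ray(S,179.2,128),ray(D,265.6,88.8)]);t2=tri([ray(S,187.4,131.6),ray(D,265.1,97.5)])
m=(t1+t2)/2;s=monitor.sense();R=Ro.from_euler('xyz',s['tool_rot']);print(t1,t2,m,R.inv().apply(m-s['tcp_pos']))
d=R.apply([0,0,-.024])+Ro.from_euler('xyz',[0,.436,s['tool_rot'][2]+np.pi]).apply([.09,0,0]);print("pred",s['tcp_pos']+d)
E
```

```text
[([178.1, 126.9], 18), ([187.0, 131.8], 18)] [([264.6, 88.0], 21), ([264.8, 97.4], 19)]
[ 0.55142744 -0.32996993  0.15829853] [ 0.54704084 -0.28354187  0.16279284] [ 0.54923414 -0.3067559   0.16054569] [-0.08206377  0.00367523  0.01618086]
pred [ 0.54939984 -0.31053957  0.16283502]
```

Run:
```python
from h import *
for p in((.536,-.029,.177),(.536,-.029,.105)): print(delta(p,3.2996))
```

```text
(array([-0.112 ,  0.2802,  0.0003]), array([ 0.0022, -0.0015, -0.0026]))
(array([-0.1121,  0.28  ,  0.0723]), array([ 0.0022, -0.0015, -0.0026]))
```

>>> drive_tool([
  [[-0.016, 0.04, -0.005, 0, 0, 0, 0.047], [-0.036, 0.09, -0.005, 0, 0, 0, 0.047], [-0.056, 0.14, -0.005, 0, 0, 0, 0.047], [-0.076, 0.19, 0, 0, 0, 0, 0.047], [-0.096, 0.24, 0, 0, 0, 0, 0.047], [-0.106, 0.265, 0.01, 0, 0, 0, 0.047], [-0.112, 0.28, 0.035, 0, 0, 0, 0.047], [-0.112, 0.28, 0.06, 0, 0, 0, 0.047], [-0.112, 0.28, 0.072, 0, 0, 0, 0.047], [-0.112, 0.28, 0.072, 0, 0, 0, 0.047]],
])

```text
clock: 7.1
tcp_pos: [0.5359, -0.0297, 0.1053]
tool_rot: [3.141, -0.002, -2.986]
force: [0.0, 0.1, -0.5]
width: 0.55
```

Run:
```python
from h import *
s=monitor.sense();print(s['clock'],s['tcp_pos'],s['tool_rot'],s['force'],s['width'])
b=grab_frame("side");cv2.imwrite("pics/s3.png",b);a=grab_frame("scene");cv2.imwrite("pics/c3.png",a)
x=lambda i:cv2.resize(i,(400,400),interpolation=cv2.INTER_CUBIC)
cv2.imwrite("pics/m3.png",np.hstack([x(a[150:250,170:270]),x(b[130:230,190:290])]))
```

```text
7.1 [ 0.53585835 -0.02974978  0.10526721] [ 3.14058829e+00 -2.22728726e-03 -2.98638363e+00] [ 0.03735077  0.07088529 -0.46262544] 0.549923226605803
```

View pics/m3.png

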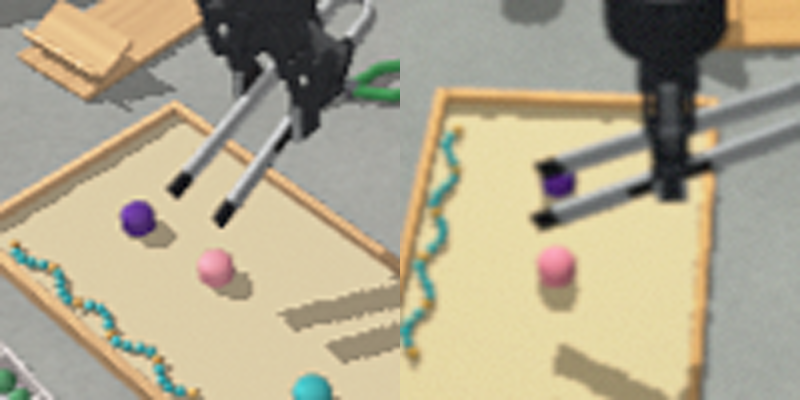

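Run:
```python
from h import *
S,D=cam("scene"),cam("side");a,b=cv2.imread("pics/c3.png"),cv2.imread("pics/s3.png")
A=[darkblobs(a,p,6,80) for p in((215,196),(226,203))];B=[darkblobs(b,p,6,80) for p in((226,172),(226,184))];print(A,B)
s=monitor.sense();R=Ro.from_euler('xyz',s['tool_rot'])
t=[tri([ray(S,*max(p,key=lambda q:q[1])[0]),ray(D,*max(q,key=lambda q:q[1])[0])]) for p,q in zip(A,B)]
m=(t[0]+t[1])/2;print(t,m,R.inv().apply(m-s['tcp_pos']))
u,_=blob(a,(150,40,90),(179,200,255),(224,217),12);v,_=blob(b,(150,40,90),(179,200,255),(229,197),12)
print(u,v,tri([ray(S,*u),ray(D,*v)]),plane(S,*u,.018),plane(D,*v,.018))
```

```text
[[([214.7, 195.7], 18)], [([225.8, 203.1], 18)]] [[([227.7, 172.0], 22)], [([226.4, 184.4], 19)]]
[array([ 0.61987841, -0.04160876,  0.08844884]), array([0.61453338, 0.00534955, 0.08975412])] [ 0.61720589 -0.0181296   0.08910148] [-0.08086451 -0.00039402  0.01804968]
[223.45762712 216.79661017] [228.61904762 196.22222222] [ 0.61699956 -0.01120515  0.02032191] [ 0.6157218  -0.01339296  0.018     ] [ 0.6174955  -0.01274057  0.018     ]
```

>>> drive_tool([
  [[0, 0.0045, 0, 0, 0, 0, 0.047], [0, 0.0045, 0, 0, 0, 0, 0.047], [0, 0.0045, 0.015, 0, 0, 0, 0.047], [0, 0.0045, 0.03, 0, 0, 0, 0.047], [0, 0.0045, 0.042, 0, 0, 0, 0.047], [0, 0.0045, 0.052, 0, 0, 0, 0.047], [0, 0.0045, 0.059, 0, 0, 0, 0.047], [0, 0.0045, 0.064, 0, 0, 0, 0.047], [0, 0.0045, 0.064, 0, 0, 0, 0.047]],
])

```text
clock: 8.32
tcp_pos: [0.5359, -0.0253, 0.0421]
tool_rot: [3.141, -0.0, -2.986]
force: [0.0, -0.7, -1.0]
width: 0.546
```

Run:
```python
from h import *
s=monitor.sense();print(s['clock'],s['tcp_pos'],s['tool_rot'],s['force'],s['width'])
b=grab_frame("side");cv2.imwrite("pics/s4.png",b);a=grab_frame("scene");cv2.imwrite("pics/c4.png",a)
x=lambda i:cv2.resize(i,(400,400),interpolation=cv2.INTER_CUBIC)
cv2.imwrite("pics/m4.png",np.hstack([x(a[185:245,195:255]),x(b[165:225,200:260])]))
```

```text
8.325 [ 0.53587037 -0.02529223  0.04206303] [ 3.14140334e+00 -3.45413103e-04 -2.98607686e+00] [ 0.00586226 -0.70913876 -0.95959325] 0.5459793558270402
```

View pics/m4.png

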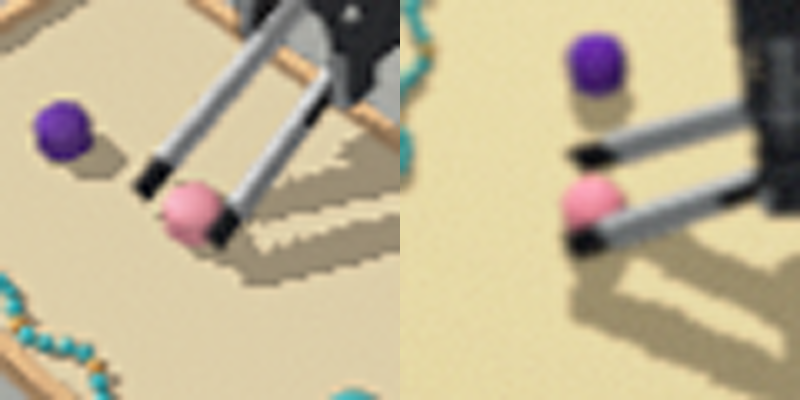

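>>> drive_tool([
  [[0, 0, 0, 0, 0, 0, 0.045], [0, 0, 0, 0, 0, 0, 0.043], [0, 0, 0, 0, 0, 0, 0.041], [0, 0, 0, 0, 0, 0, 0.039], [0, 0, 0, 0, 0, 0, 0.036], [0, 0, 0, 0, 0, 0, 0.032], [0, 0, 0, 0, 0, 0, 0.03], [0, 0, 0, 0, 0, 0, 0.03], [0, 0, 0, 0, 0, 0, 0.03]],
], squeeze=45)

```text
clock: 9.55
tcp_pos: [0.5361, -0.0254, 0.0424]
tool_rot: [-3.141, 0.0, -2.986]
force: [-0.2, -0.7, 2.7]
width: 0.456
```

>>> drive_tool([
  [[0, 0, -0.005, 0, 0, 0, 0.03], [0, 0, -0.015, 0, 0, 0, 0.03], [0, 0, -0.03, 0, 0, 0, 0.03], [0, 0, -0.045, 0, 0, 0, 0.03], [0, 0, -0.06, 0, 0, 0, 0.03], [0, 0, -0.07, 0, 0, 0, 0.03], [0, 0, -0.075, 0, 0, 0, 0.03], [0, 0, -0.075, 0, 0, 0, 0.03]],
])

```text
clock: 10.55
tcp_pos: [0.5361, -0.0253, 0.1175]
tool_rot: [-3.141, 0.0, -2.986]
force: [-0.0, -0.5, -1.1]
width: 0.452
```

Run:
```python
from h import *
s=monitor.sense();print(s['clock'],s['tcp_pos'],s['tool_rot'],s['force'],s['width']*85.4)
b=grab_frame("side");cv2.imwrite("pics/s5.png",b);a=grab_frame("scene");cv2.imwrite("pics/c5.png",a)
x=lambda i:cv2.resize(i,(400,400),interpolation=cv2.INTER_CUBIC)
cv2.imwrite("pics/m5.png",np.hstack([x(a[150:250,170:270]),x(b[130:230,190:290])]))
```

```text
10.55 [ 0.53605809 -0.02534884  0.11748923] [-3.14147005e+00  2.59935814e-04 -2.98604188e+00] [-0.0305109  -0.51761639 -1.08166285] 38.64130360997485
```

View pics/m5.png

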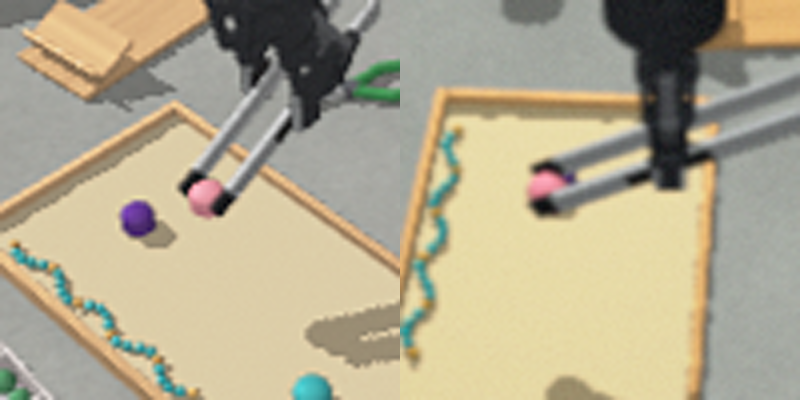

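```bash
cat > st.py <<'E'
from h import *
import sys
def stone(a,b,p,q,r=14):
    S,D=cam("scene"),cam("side");u,su=blob(a,(150,40,90),(179,200,255),p,r);v,sv=blob(b,(150,40,90),(179,200,255),q,r)
    return tri([ray(S,*u),ray(D,*v)]),u,v,su[4],sv[4]
E
python3 - <<'E'
from st import *
t=stone(cv2.imread("pics/c5.png"),cv2.imread("pics/s5.png"),(221,199),(227,177)); print(t)
s=monitor.sense(); o=t[0]-s['tcp_pos'];print(o)
print(delta((.5785-o[0],.3455-o[1],.129),3.2996))
E
```

```text
(array([ 0.61824868, -0.01531225,  0.09797939]), array([220.71186441, 198.71186441]), array([226.33333333, 175.52083333]), np.int32(59), np.int32(48))
[ 0.08266183  0.00995417 -0.01878751]
(array([-0.0166,  0.3626, -0.0121]), array([ 0.0004, -0.0009, -0.0025]))
```

>>> drive_tool([
  [[-0.001, 0.015, -0.004, 0, 0, 0, 0.03], [-0.002, 0.045, -0.01, 0, 0, 0, 0.03], [-0.004, 0.085, -0.01, 0, 0, 0, 0.03], [-0.006, 0.13, -0.01, 0, 0, 0, 0.03], [-0.008, 0.175, -0.01, 0, 0, 0, 0.03], [-0.01, 0.22, -0.01, 0, 0, 0, 0.03], [-0.012, 0.265, -0.01, 0, 0, 0, 0.03], [-0.014, 0.305, -0.01, 0, 0, 0, 0.03], [-0.016, 0.335, -0.01, 0, 0, 0, 0.03], [-0.0165, 0.355, -0.01, 0, 0, 0, 0.03]],
])

```text
clock: 11.9
tcp_pos: [0.4963, 0.3299, 0.1271]
tool_rot: [3.142, -0.001, -2.984]
force: [0.5, -0.2, -0.9]
width: 0.457
```

>>> drive_tool([
  [[0, 0.0075, 0, 0, 0, 0, 0.03], [0, 0.0075, 0, 0, 0, 0, 0.03], [0, 0.0075, 0, 0, 0, 0, 0.03], [0, 0.0075, 0, 0, 0, 0, 0.03]],
])

```text
clock: 12.4
tcp_pos: [0.4964, 0.3346, 0.1273]
tool_rot: [-3.141, -0.0, -2.987]
force: [0.4, -0.0, -1.1]
width: 0.451
```

Run:
```python
from st import *
s=monitor.sense();print(s['clock'],s['tcp_pos'],s['tool_rot'],s['force'],s['width']*85.4)
b=grab_frame("side");cv2.imwrite("pics/s6.png",b);a=grab_frame("scene");cv2.imwrite("pics/c6.png",a)
S,D=cam("scene"),cam("side")
from scipy.spatial.transform import Rotation
def pr(C,p):
    c,R,f=C;q=R.T@(np.array(p)-c['xyz']);return (int(q[0]/q[2]*f+c['cx']),int(q[1]/q[2]*f+c['cy']))
e=s['tcp_pos']+[.0827,.01,-.0188];p,q=pr(S,e),pr(D,e);print(e,p,q,stone(a,b,p,q,10))
x=lambda i,c:cv2.resize(i[c[1]-55:c[1]+55,c[0]-55:c[0]+55],(400,400),interpolation=cv2.INTER_CUBIC)
cv2.imwrite("pics/m6.png",np.hstack([x(a,p),x(b,q)]))
```

```text
12.4 [0.49642248 0.33455954 0.12732897] [-3.14144686e+00 -4.20258136e-05 -2.98724255e+00] [ 0.37903314 -0.03334291 -1.14980546] 38.49915202321769
[0.57912248 0.34455954 0.10852897] (323, 265) (211, 302) (array([0.57945594, 0.34572304, 0.10600445]), array([323.625     , 267.10833333]), array([211.75362319, 303.28985507]), np.int32(120), np.int32(138))
```

View pics/m6.png

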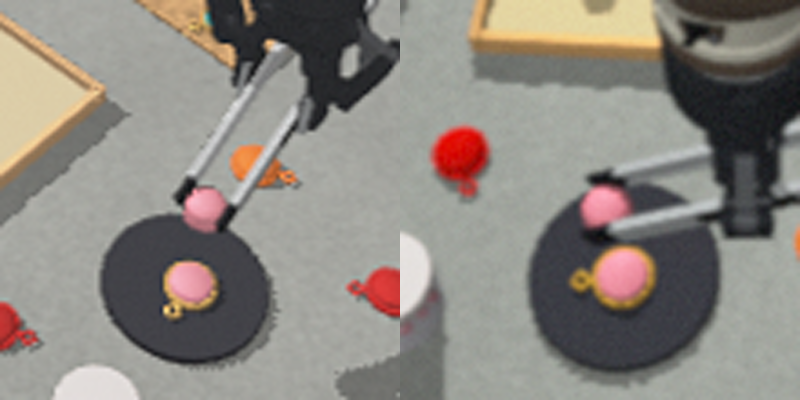

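The scene and side views show the rose stone held between the tips over the pad, with the pendant undisturbed beneath it. I'll hold still briefly, then hand in.

>>> drive_tool([
  [[0, 0, 0, 0, 0, 0, 0.03], [0, 0, 0, 0, 0, 0, 0.03], [0, 0, 0, 0, 0, 0, 0.03], [0, 0, 0, 0, 0, 0, 0.03], [0, 0, 0, 0, 0, 0, 0.03], [0, 0, 0, 0, 0, 0, 0.03]],
])

```text
clock: 13.25
tcp_pos: [0.4961, 0.3353, 0.1273]
tool_rot: [-3.142, -0.0, -2.986]
force: [0.3, -0.6, -1.0]
width: 0.45
```

Run:
```python
from st import *
s=monitor.sense();print(s['clock'],s['tcp_pos'],abs(s['qvel']).max(),s['width']*85.4)
b=grab_frame("side");a=grab_frame("scene");print(stone(a,b,(323,265),(211,302),10))
t=stone(a,b,(323,265),(211,302),10)[0]
if np.hypot(t[0]-.5785,t[1]-.3455)<.01: print(job_done())
```

```text
13.25 [0.49613386 0.33533835 0.12728357] 0.0018674531053796846 38.41598014314399
(array([0.57910414, 0.34649293, 0.10610953]), array([323.98319328, 267.21848739]), array([211.84172662, 303.61870504]), np.int32(119), np.int32(139))
the job is handed in; nothing more can be done
None
```

The pad held the rose pendant, so I lifted the tongs from their rest, picked the rose stone out of the tray with the tips, and am holding it over the pad. I handed the job in at about 13.4 s with the tongs still squeezed at 45 N.

**Last checks:**
- **Position:** The stone measured (0.579, 0.346, 0.106), against a pad centre of (0.5785, 0.3455). That puts its middle about 1 mm off-centre and roughly 10 cm above the table.
- **Steadiness:** The arm was at rest, and the grip width was 38.4 mm, slightly under the 40 mm you gave for a held stone. It drifted about 0.2 mm between the last lift and hand-in.
- **Surroundings:** In the last picture I viewed, the rose pendant on the pad looked undisturbed. I did not re-measure the other stones, pendants and bench items at the end.

**Disagreements:**
- **Grip on the tongs:** The gripper sat 3–4 mm off its target in y and about 2 mm in z as it closed on them, with about 7 N of force.
- **Tip position:** Before the pick, the camera and the expected position differed by about 2 mm (3.7 mm at the first check). I moved 4.5 mm sideways to centre the tips on the stone.
- **Stone height:** My two estimates of the stone's height in the tips differ by about 5 mm.

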